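# Select first gear on the slicer drive and start it

## Task

The slicer's drive has been left in fourth gear: its lever stands in the near slot on the push-button side of the H-shaped gate. With the fingertips, pushing and never pinching, move the lever through the gate into first gear, the slot on the side of the slicing attachment at the end away from the robot, until it is fully home; use a light hand and do not force the lever against the gate. Only then press the flat start button all the way in and take the hand away, leaving the mushroom-headed stop button, the glasses and everything else on the table alone.

Things in the scene. Friction and masses are not known exactly. Their poses are not given: they have to be found in the camera images.
- drive: Universal catering drive, fixed: silver cast housing, 240 (x) x 300 (y) x 165 mm high. Origin on the table under the housing's centre, z up; its -x side faces the robot (turned up to 0.4 rad either way). On its +y end the round steel slicing attachment with feed chute (y = 150 to 260 mm, up to 324 mm high); on its top the gear gate and, at the -y end, two push buttons.
- gate_centre (a point): Centre of the steel gear gate, on its top face: 0, +45, 190 mm in the drive's frame. The H has two lanes along the drive's x, 50 mm long, 14 mm wide, 15 mm either side of the centre in y, joined by one cross channel along y through the centre, 18 mm wide. Four slots: the 10 mm stem is home at x = +-20, y = +-15 mm.
- named_slot (a point): Where the stem centre is in the gate's top face when the lever is home in first gear: x = +20, y = +15 mm from gate_centre, so on the attachment's side and away from the robot. One raised dot beside it; the other slots have two (near, attachment side), three (far, button side) and four (near, button side).
- knob (a point): Centre of the black gear knob: round, 35 mm across at its widest, 49 mm high (25 mm of it below this point), on a 10 mm steel stem. It swings about a pivot 145 mm below it, 117.5 mm above the table under gate_centre. Upright, its centre is 262 mm high, its underside 47 mm above the gate; home in a slot it is 40 mm (x) and 29 mm (y) off centre. 2 to 3 N moves it; it stays where left.
- gear_shift (a joint): Tilt of the lever along the lanes, rad: 0 in the cross channel, positive towards the drive's +x (away from the robot), about +0.28 home in a far slot, -0.28 in a near slot. It starts between -0.27 and -0.12 (in the near slot, home or partly out). It can cross freely between the lanes within about 0.06 of 0.
- gear_select (a joint): Tilt of the lever across the lanes, rad: positive towards the drive's +y (attachment), about -0.21 in the lane on the button side, where it starts, and +0.21 in the attachment's lane, with about 0.03 of play.
- start_top (a point): Centre of the top of the start button: a flat black push button, 28 mm across, in a 44 mm steel collar on the drive's top panel, at x = -40, y = -100 mm in the drive's frame, its top 195 mm above the table and 10 mm above its collar.
- start (a joint): Travel of the start button, m: 0 out, 0.006 fully in (about 5 N); it springs back.
- stop_head (a point): Top middle of the stop button's black mushroom head, 42 mm across, 205 mm above the table, at x = +42, y = -100 mm in the drive's frame, 82 mm from the start button. Must not be pressed.
- stop (a joint): Travel of the stop button, m: 0 out, 0.006 in.
- glass_a: Straight beer glass, 64 mm across, 145 mm high, standing on the table close beside the drive's push-button end; origin under its centre. Stays.
- glass_b: A like glass, on the table to the robot's right. Stays.
- bottle: Brown bottle, 66 mm across, 230 mm high, on the table to the robot's right. Stays.
- shaker: Glass salt shaker, 42 mm across, 80 mm high, on the table to the robot's right. Stays.
- opener: Flat steel bottle opener, 120 mm long, 34 mm wide and 5 mm thick, lying on the far edge of the drive's top, behind the gate. Stays.
- coasters: Pile of square card coasters, 94 mm, 24 mm high, on the table beside the drive's push-button end, at the far corner. Stays.
- spoon: Serving spoon lying on the table to the robot's left. Stays.

How it is judged:
By the outcome, as a careful person would: the job done as asked, in the order asked, and still so for the second after the job is handed in, with the robot touching nothing.
It also fails if it takes over 54 s, if anything falls off the work surface, if the arm or the gripper's body presses on something with over 40 N, if the wrist force passes 120 N, or if a joint passes its speed limit or range.

## Robot

A 6-joint arm with a two-finger parallel gripper is mounted at the origin on the work surface. World frame = base frame: x ahead of the robot, y to its left, z up, the work surface at z = 0. Lengths are in m, angles in rad, forces in N, time in s.
With the tool pointing down it reaches from about 0.35 to 0.975 m from the base axis. Payload 4.9 kg.
Tool frame: the origin (TCP) lies at the very end of the fingers, on their centre line; the grasp point (between the pads) lies 19 mm behind it (ctrl.grasp_offset is the distance from the TCP to the grasp point, in m); y points along the fingers, z is the direction in which the jaws open and shut, and the axes are right-handed (so a half turn about y gives the same grasp; the last joint's range is limited). The gripper opens to 85 mm and grips with 20 to 120 N. Pads are 22 mm wide; open, the fingers measure 114 mm over their backs; the gripper's body (76 mm by 85 mm) begins 54 mm behind the grasp point. The pads swing forward as they close: fully open they stand 13 mm farther back than shut.
Start: joints at [1.017, 0.053, 1.613, -0, 1.476, -0.119], TCP at [0.263, 0.567, 0.231] pointing down, gripper open.
Joint ranges: [-3.01, 3.01], [-1.01, 2.22], [0.06, 2.58], [-1.02, 4.17], [0.09, 2.62], [-3.14, 3.14]. Speed limits (rad/s): [2.57, 2.57, 3.14, 3.14, 3.14, 3.14].

## Interface

Orientations are given as a rotation vector (axis times angle).
In Python, from station import ctrl, eyes, finish_job, find_in, regions_of, pinpoint gives the robot as it stands.
- The arm moves only by the tool play_rows, never from a script. Its argument "moves" is a list of rows, each an object of numbers: "x", "y", "z": the shift along the world's x, y, z in cm; "turn": the turn about the world's z in degrees; "jaw": the finger opening in cm, from 0 to 8.54. A call has 1 to 8 rows; each row shifts and turns the commanded pose from where the row before left it; what a row does not reach is not made up. A row lasts 1/12 s, in which the tool goes at most 41.7 mm and 7.16 degrees, less where a joint would pass 70% of its speed; a pose out of reach is approached as far as the arm can. A call is refused whole if a number of a shift passes 4.17 or a number of a turn 7.16, either way. A call with a gripper value outside its range is refused whole. The fingers move at their own pace and stop on an object; "squeeze" is the grip in N (left out, the last holds). Time passes only in rows, so rows that do not move let the fingers close. It gives the time, the measured TCP pose, the force and the opening at its end, in the units of the state.
- ctrl.get_obs(): the state, without advancing time (a new reading comes with each control period).
- eyes.get_image(name): name is "scene" or "top" or "wrist"; returns a dict with "img" (384x512x3 uint8, red, green, blue), "camera_matrix" (3x3 intrinsics, pixels), "cam_to_world" (4x4, takes a point from camera to world coordinates). Camera axes: x right, y up, looking along -z (the intrinsics and any distortion apply to the point x, -y, -z); pixel columns grow to the right and rows downward; lengths in m; the calibration is good to about 2 mm. A picture is of the moment at which its call begins. There is no depth.
- finish_job(): hands the job in, once; it reports no verdict.
Trained networks look in the newest picture that a camera, given by its name, has taken for a name from the list of things; names that differ only in an ending like _2 or _b are one class to them, and where a whole thing is asked for, a point or a joint stands for the part that bears it (a point fixed in the world has none). Each returns a list of dicts, best first, with "score" (0 to 1); they miss things now and then, are a little off and sometimes report something else, mostly with a low value. They report only what shows in the picture. A call takes as long as a camera call.
- find_in(camera, query): "point" ([column, row] in pixels, amid what is visible of it).
- regions_of(camera, query): "pixels" (384x512 bool, what is visible of it) and "point" ([column, row] in pixels, amid what is visible of it).
- pinpoint(camera, query): "point" ([column, row] in pixels: a listed point, or the origin of a listed thing).
The state is a dict: "t": time; "q": joint angles; "dq": joint speeds; "effort": joint torques, N m; "tool_pos": TCP position; "tool_rot": TCP orientation; "contact_force": force on the tool from outside, world axes, zero at the start; "wrist_torque": the same for the moment, N m; "opening": finger opening in m.
Only numpy, scipy, OpenCV 4.12 (cv2) and the standard library are available. Lean on these libraries where they do the work, as an engineer would, in place of code of your own. Each camera call takes 0.05 s, during which the arm holds its last target.

## Working session

There is one attempt and no reset: what is moved stays moved. The work goes in short steps, Python scripts to look and compute and a tool call to move; the robot and the scene stay as the last step left them, time stands still between calls to the robot, and variables do not carry over. Pictures are saved under pics/ and viewed, and the job is handed in when it is done.

Besides the shell and the picture viewer there is one more tool, called after "Request:" as a command line: name --argument value ..., lists and objects as JSON in quotes. play_rows: Moves the arm, as the interface text tells. Its arguments: {"type":"object","properties":{"moves":{"type":"array"},"squeeze":{"type":"number"}},"required":["moves"]}

```bash
mkdir -p pics; ls; cat > h.py <<'E'
import numpy as np, cv2
from station import ctrl, eyes, finish_job, find_in, regions_of, pinpoint
def ray(im,p):
    K=im["camera_matrix"];T=np.array(im["cam_to_world"])
    d=np.linalg.inv(K)@np.array([p[0],p[1],1.0]); d=np.array([d[0],-d[1],-d[2]])
    return T[:3,3],T[:3,:3]@d
def atz(im,p,z):
    o,d=ray(im,p); return o+d*(z-o[2])/d[2]
def proj(im,P):
    K=im["camera_matrix"];T=np.array(im["cam_to_world"])
    c=T[:3,:3].T@(np.array(P)-T[:3,3]); u=K@np.array([c[0],-c[1],-c[2]]); return u[:2]/u[2]
def tri(rs):
    A=np.zeros((3,3));b=np.zeros(3)
    for o,d in rs:
        d=d/np.linalg.norm(d);M=np.eye(3)-np.outer(d,d);A+=M;b+=M@o
    return np.linalg.solve(A,b)
E
python3 - <<'E'
from h import *
np.set_printoptions(precision=4,suppress=True)
ims={}
for c in ["scene","top","wrist"]:
    im=eyes.get_image(c);ims[c]=im
    cv2.imwrite(f"pics/{c}0.png",im["img"][:,:,::-1])
    print(c,np.array(im["cam_to_world"]).round(3).tolist(), list(im.keys()))
zs=dict(gate_centre=.19,named_slot=.19,knob=.258,start_top=.195,stop_head=.205,drive=0)
for q,z in zs.items():
    rs=[]
    for c in ["scene","top"]:
        r=pinpoint(c,q)
        if r:
            p=r[0]["point"];print(q,c,np.array(p).round(1),round(r[0]["score"],2),atz(ims[c],p,z)); rs.append(ray(ims[c],p))
    if len(rs)>1: print("  tri",tri(rs))
s=ctrl.get_obs();print({k:np.round(v,3) for k,v in s.items()})
E
```

```text
pics
scene [[0.625, -0.526, 0.577, 1.413], [0.78, 0.405, -0.476, -0.72], [0.016, 0.748, 0.664, 1.155], [0.0, 0.0, 0.0, 1.0]] ['img', 'camera_matrix', 'cam_to_world']
top [[-0.011, 0.996, -0.085, 0.438], [-1.0, -0.011, -0.008, 0.006], [-0.009, 0.085, 0.996, 1.612], [0.0, 0.0, 0.0, 1.0]] ['img', 'camera_matrix', 'cam_to_world']
wrist [[0.421, -0.867, -0.265, 0.196], [0.907, 0.402, 0.123, 0.597], [-0.0, -0.293, 0.956, 0.372], [0.0, 0.0, 0.0, 1.0]] ['img', 'camera_matrix', 'cam_to_world']
gate_centre scene [294.6 159.2] 0.85 [0.5432 0.1623 0.19  ]
gate_centre top [213.7 190.9] 0.61 [0.5469 0.1649 0.19  ]
  tri [0.5454 0.1631 0.1912]
named_slot scene [302.3 161.1] 0.94 [0.5654 0.1752 0.19  ]
named_slot top [207.6 186. ] 0.56 [0.563  0.1846 0.19  ]
  tri [0.5617 0.1831 0.1842]
knob scene [283.1 142. ] 0.55 [0.5187 0.1298 0.258 ]
knob top [223.2 197.2] 0.62 [0.522  0.1282 0.258 ]
  tri [0.5216 0.1276 0.2607]
start_top scene [257.4 176.4] 0.45 [0.5414 0.0106 0.195 ]
start_top top [258.5 197.5] 0.4 [0.5236 0.0207 0.195 ]
  tri [0.5255 0.022  0.1784]
stop_head scene [276.2 181.6] 0.68 [0.6033 0.0322 0.205 ]
stop_head top [252.9 171.4] 0.95 [0.6068 0.0376 0.205 ]
  tri [0.6049 0.0351 0.2048]
{'t': np.float64(0.75), 'q': array([ 1.017,  0.053,  1.613,  0.   ,  1.476, -0.119]), 'dq': array([ 0.001, -0.001,  0.002,  0.001,  0.002, -0.001]), 'effort': array([ -0.001, -39.361, -37.041,  -0.   ,   0.   ,  -0.   ]), 'tool_pos': array([0.263, 0.567, 0.231]), 'tool_rot': array([-1.544,  0.341, -0.341]), 'contact_force': array([ 0.802, -0.195, -0.45 ]), 'wrist_torque': array([ 0.045,  0.04 , -0.059]), 'opening': np.float64(0.086)}
```

View images.

```bash
python3 - <<'E'
import cv2
for c,(x,y,w,h) in dict(scene=(200,60,220,165),top=(160,110,160,120)).items():
    i=cv2.imread(f"pics/{c}0.png")[y:y+h,x:x+w]; cv2.imwrite(f"pics/{c}0z.png",cv2.resize(i,(800,600),interpolation=cv2.INTER_CUBIC))
E
```

```text
(no output)
```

View pics/scene0.png

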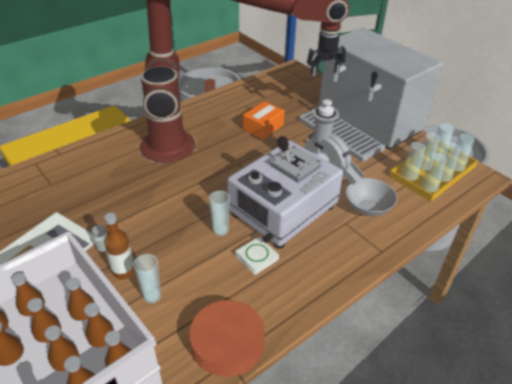

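View pics/top0.png

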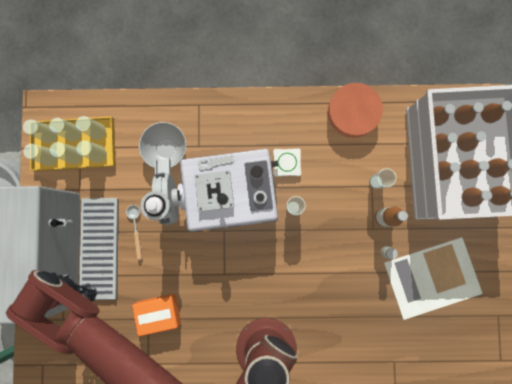

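```bash
sleep 1
```

```text
(no output)
```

View pics/scene0z.png

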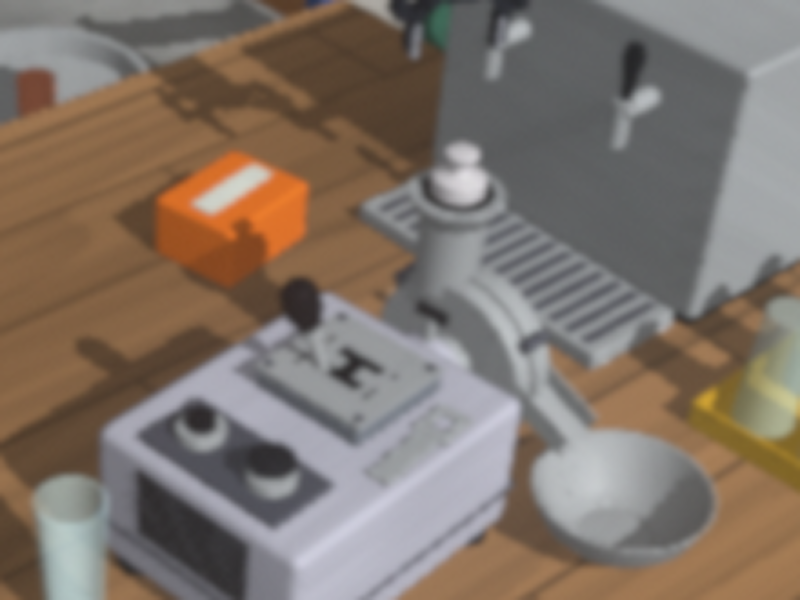

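View pics/top0z.png

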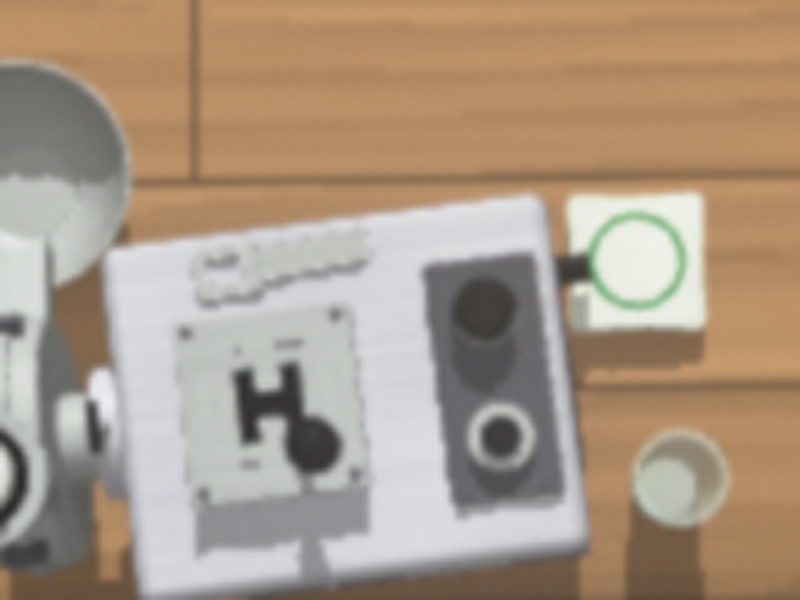

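```bash
cat > fit.py <<'E'
from h import *
from scipy.optimize import least_squares
np.set_printoptions(precision=4,suppress=True)
ims={c:eyes.get_image(c) for c in ["scene","top"]}
obs=[]
def T(u,v,P): obs.append(("top",(160+(u+.5)/5-.5,110+(v+.5)/5-.5),P))
def S(u,v,P): obs.append(("scene",(200+u/3.636,60+v/3.636),P))
T(270,402,(0,.045,.19));T(269.5,405,(0,.045,.19))
T(501,437,(-.04,-.1,.195));T(485,308,(.042,-.1,.205))
T(540,197,(.12,-.15,.165));T(105,252,(.12,.15,.165));T(588,550,(-.12,-.15,.165));T(142,598,(-.12,.15,.165))
S(352,368,(0,.045,.19));S(200,413,(-.04,-.1,.195));S(272,458,(.042,-.1,.205))
def W(p,P):
    c,s=np.cos(p[2]),np.sin(p[2]);return np.array([p[0]+c*P[0]-s*P[1],p[1]+s*P[0]+c*P[1],P[2]])
f=lambda p:np.concatenate([proj(ims[c],W(p,P))-uv for c,uv,P in obs])
r=least_squares(f,[.54,.12,0.1],loss="soft_l1")
print(r.x);print(f(r.x).reshape(-1,2))
for n,P in dict(gate=(0,.045,.19),start=(-.04,-.1,.195),stop=(.042,-.1,.205)).items(): print(n,W(r.x,P))
k=tri([ray(ims["top"],(160+314.5/5-.5,110+445.5/5-.5)),ray(ims["scene"],(200+302/3.636,60+305/3.636))]);print("knob",k)
c,s=np.cos(r.x[2]),np.sin(r.x[2]);d=k[:2]-r.x[:2];print("local",c*d[0]+s*d[1],-s*d[0]+c*d[1]-.045)
from scipy.spatial.transform import Rotation as R
print(R.from_rotvec(ctrl.get_obs()["tool_rot"]).as_matrix())
E
python3 fit.py
```

```text
[0.5545 0.1195 0.1099]
[[ 0.2954  0.0757]
 [ 0.3954 -0.5243]
 [ 0.2342 -0.152 ]
 [ 0.3207  0.0443]
 [ 1.6963 -1.4258]
 [-1.4797 -1.4703]
 [ 1.1055  0.3045]
 [-1.1509  1.8336]
 [-0.4061 -1.2649]
 [ 0.4942 -0.4674]
 [ 0.3308 -2.6763]]
gate [0.5495 0.1643 0.19  ]
start [0.5257 0.0158 0.195 ]
stop [0.6072 0.0247 0.205 ]
knob [0.518  0.1312 0.2498]
local -0.034941158472769976 -0.029419025350010976
[[ 0.907   0.      0.4212]
 [-0.4212  0.      0.907 ]
 [ 0.     -1.      0.    ]]
```

Request:
play_rows --moves '[{"x":0.5,"y":-2.5,"z":2.6,"turn":3.9,"jaw":0},{"x":0.5,"y":-2.5,"z":2.6,"turn":3.9},{"x":0.5,"y":-2.5,"z":2.6,"turn":3.9},{"x":0.5,"y":-2.5,"z":2.6,"turn":3.9},{"x":1,"y":-3.5,"z":1.0,"turn":3.9},{"x":1,"y":-3.5,"z":1.0,"turn":3.9},{"x":1,"y":-3.5,"z":0,"turn":3.9},{"x":1,"y":-3.5,"z":0,"turn":3.9}]'

```text
invalid input
```

Request:
play_rows --moves '[{"x":2.4,"y":-3.2},{"x":2.4,"y":-3.2},{"x":2.4,"y":-3.2},{"x":2.4,"y":-3.2},{"x":2,"y":-3.2},{"x":0,"y":-3.0},{},{}]'

```text
invalid input
```

```bash
python3 - <<'E'
from h import *
im=eyes.get_image("wrist");cv2.imwrite("pics/w1.png",im["img"][:,:,::-1]);np.savez("w1.npz",**im)
for q in ["gate_centre","named_slot","knob","start_top","stop_head"]:
    r=pinpoint("wrist",q)
    print(q,[(np.round(a["point"],1),round(a["score"],2)) for a in r[:2]])
E
```

```text
gate_centre []
named_slot []
knob []
start_top []
stop_head []
```

View pics/w1.png

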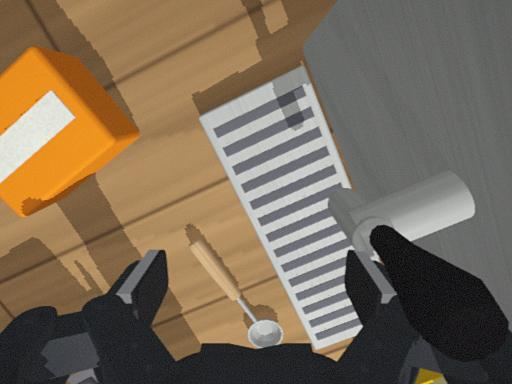

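Request:
play_rows --moves '[{"x":0,"y":-3,"z":1,"turn":0,"jaw":0},{"x":0,"y":-3,"z":2.5,"turn":0,"jaw":0},{"x":0,"y":-3,"z":2.5,"turn":3.9,"jaw":0},{"x":1,"y":-3,"z":2.5,"turn":3.9,"jaw":0},{"x":1,"y":-3,"z":2.5,"turn":3.9,"jaw":0},{"x":1,"y":-3.5,"z":1.0,"turn":3.9,"jaw":0},{"x":1,"y":-3.5,"z":0,"turn":3.9,"jaw":0},{"x":2,"y":-3.5,"z":0,"turn":3.9,"jaw":0}]'

```text
t: 1.82
tool_pos: [0.3229, 0.3108, 0.3533]
tool_rot: [-1.568, 0.014, -0.019]
contact_force: [1.2, 0.6, -0.6]
opening: 0.0
```

Request:
play_rows --moves '[{"x":2.5,"y":-3,"z":0,"turn":3.9,"jaw":0},{"x":2.5,"y":-3,"z":0,"turn":3.9,"jaw":0},{"x":2,"y":-3,"z":0,"turn":0,"jaw":0},{"x":2,"y":-3,"z":0,"turn":0,"jaw":0},{"x":1,"y":-3,"z":0,"turn":0,"jaw":0},{"x":0,"y":-2,"z":0,"turn":0,"jaw":0},{"x":0,"y":0,"z":0,"turn":0,"jaw":0},{"x":0,"y":0,"z":0,"turn":0,"jaw":0}]'

```text
t: 2.48
tool_pos: [0.4234, 0.1413, 0.3514]
tool_rot: [-1.569, -0.085, 0.084]
contact_force: [-0.5, 0.2, -0.0]
opening: 0.0003
```

```bash
python3 - <<'E'
from h import *
im=eyes.get_image("wrist");cv2.imwrite("pics/w1.png",im["img"][:,:,::-1]);np.savez("w1.npz",**im)
zs=dict(gate_centre=.19,named_slot=.19,knob=.258,start_top=.195,stop_head=.205,drive=0)
for q in ["gate_centre","named_slot","knob","start_top","stop_head"]:
    r=pinpoint("wrist",q)
    print(q,[(np.round(a["point"],1),round(a["score"],2),atz(im,a["point"],zs[q]).round(4)) for a in r[:2]])
E
```

```text
gate_centre []
named_slot []
knob []
start_top [(array([128.7, 260.8]), 0.61, array([0.53  , 0.0117, 0.195 ])), (array([250.4, 338. ]), 0.6, array([0.6191, 0.1555, 0.195 ]))]
stop_head [(array([250.1, 337.3]), 0.28, array([0.6091, 0.1542, 0.205 ]))]
```

View pics/w1.png

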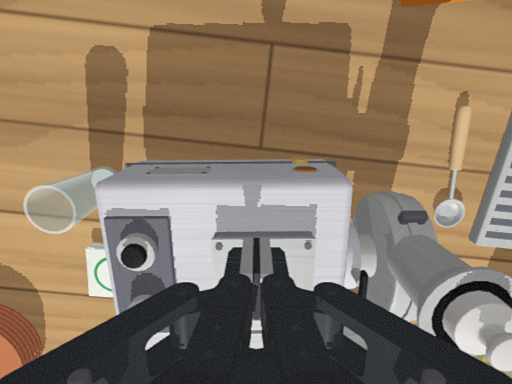

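```bash
python3 - <<'E'
import cv2
i=cv2.imread("pics/w1.png")[150:300,90:290]; cv2.imwrite("pics/w1z.png",cv2.resize(i,(800,600),interpolation=cv2.INTER_CUBIC))
from h import *
im=dict(np.load("w1.npz"))
p=[0.5545,0.1195,0.1099];c,s=np.cos(p[2]),np.sin(p[2])
for n,P in dict(start=(-.04,-.1,.195),nl=(-.12,-.15,.165),nr=(-.12,.15,.165),stop=(.042,-.1,.205),gate=(0,.045,.19)).items(): print(n,proj(im,(p[0]+c*P[0]-s*P[1],p[1]+s*P[0]+c*P[1],P[2])).round(1))
E
```

```text
start [132.4 257.7]
nl [ 89.1 180.3]
nr [358.4 179.6]
stop [137.7 326.1]
gate [264.2 286.3]
```

View pics/w1z.png

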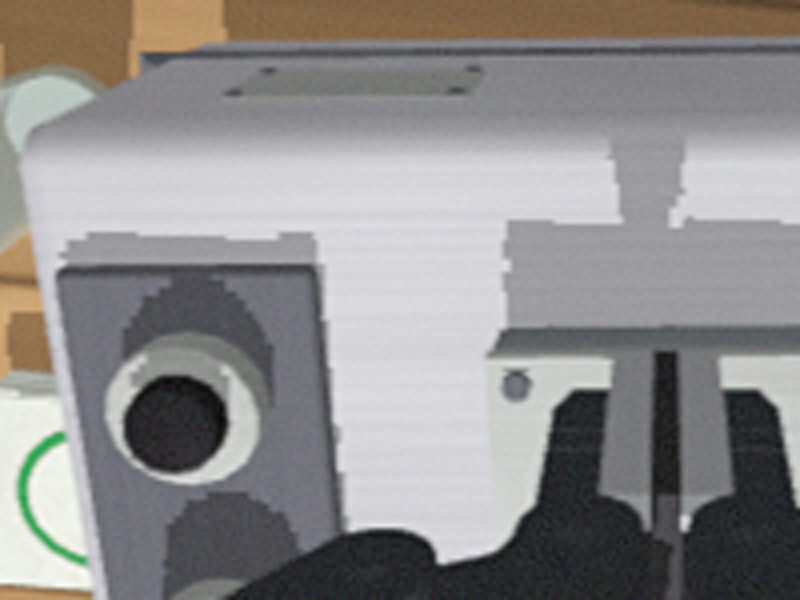

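Request:
play_rows --moves '[{"x":0.8,"y":-0.7,"z":-3,"turn":0,"jaw":0},{"x":0.8,"y":-0.8,"z":-3,"turn":0,"jaw":0},{"x":0,"y":0,"z":-3,"turn":0,"jaw":0},{"x":0,"y":0,"z":-2.4,"turn":0,"jaw":0},{"x":0,"y":0,"z":0,"turn":0,"jaw":0},{"x":0,"y":0,"z":0,"turn":0,"jaw":0}]'

```text
t: 3.28
tool_pos: [0.4384, 0.1272, 0.2362]
tool_rot: [-1.569, -0.085, 0.089]
contact_force: [0.7, -0.3, -0.2]
opening: -0.0002
```

```bash
cat > look.py <<'E'
import sys
from h import *
n=sys.argv[1]
s=ctrl.get_obs();p=s["tool_pos"]
c,sn=np.cos(.1099),np.sin(.1099);d=p[:2]-[.5545,.1195]
print("tcp rel gate mm:",round(1e3*(c*d[0]+sn*d[1]),1),round(1e3*(-sn*d[0]+c*d[1])-45,1),"z",round(1e3*p[2],1),"F",np.round(s["contact_force"],2),"t",s["t"])
out=[]
for cam,(x,y,w,h) in dict(scene=(240,90,100,150),top=(180,150,100,75)).items():
    im=eyes.get_image(cam);i=im["img"][:,:,::-1]
    if cam=="scene": x,y,w,h=240,100,100,75
    out.append(cv2.resize(i[y:y+h,x:x+w],(400,300),interpolation=cv2.INTER_CUBIC))
w=eyes.get_image("wrist")["img"][:,:,::-1]
cv2.imwrite(f"pics/{n}.png",np.vstack([np.hstack(out),np.hstack([cv2.resize(w,(400,300)),np.zeros((300,400,3),np.uint8)])]))
E
python3 look.py a1
```

```text
tcp rel gate mm: -114.6 -24.6 z 236.2 F [ 0.68 -0.3  -0.24] t 3.2833
```

View pics/a1.png

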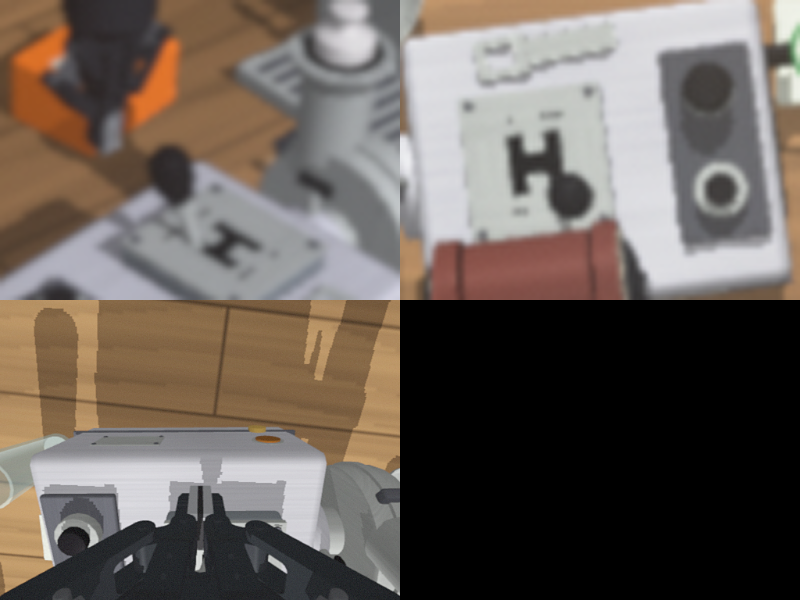

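Request:
play_rows --moves '[{"x":1,"y":-0.2,"z":0,"turn":0,"jaw":0},{"x":1,"y":0,"z":0,"turn":0,"jaw":0},{"x":1,"y":0.1,"z":0,"turn":0,"jaw":0},{"x":1,"y":0.1,"z":0,"turn":0,"jaw":0},{"x":0.2,"y":0,"z":0,"turn":0,"jaw":0},{"x":0.2,"y":0,"z":0,"turn":0,"jaw":0},{"x":0.2,"y":0,"z":0,"turn":0,"jaw":0}]'

```text
t: 4.02
tool_pos: [0.4858, 0.1268, 0.238]
tool_rot: [-1.569, -0.087, 0.085]
contact_force: [0.2, 0.9, 0.4]
opening: -0.0003
```

Request:
play_rows --moves '[{"x":0.3,"y":0.03,"z":0,"turn":0,"jaw":0},{"x":0.3,"y":0.03,"z":0,"turn":0,"jaw":0},{"x":0.3,"y":0.03,"z":0,"turn":0,"jaw":0}]'

```text
t: 4.27
tool_pos: [0.4939, 0.1276, 0.2377]
tool_rot: [-1.569, -0.085, 0.087]
contact_force: [-3.7, -0.2, 2.2]
opening: -0.0
```

Request:
play_rows --moves '[{"x":0.3,"y":0.03,"z":0,"turn":0,"jaw":0},{"x":0.3,"y":0.03,"z":0,"turn":0,"jaw":0},{"x":0.3,"y":0.03,"z":0,"turn":0,"jaw":0}]'

```text
t: 4.52
tool_pos: [0.5034, 0.1286, 0.2374]
tool_rot: [-1.569, -0.086, 0.086]
contact_force: [-3.0, -0.8, 2.8]
opening: -0.0003
```

```bash
python3 look.py a2
```

```text
tcp rel gate mm: -49.8 -30.3 z 237.4 F [-2.99 -0.84  2.75] t 4.5167
```

View pics/a2.png

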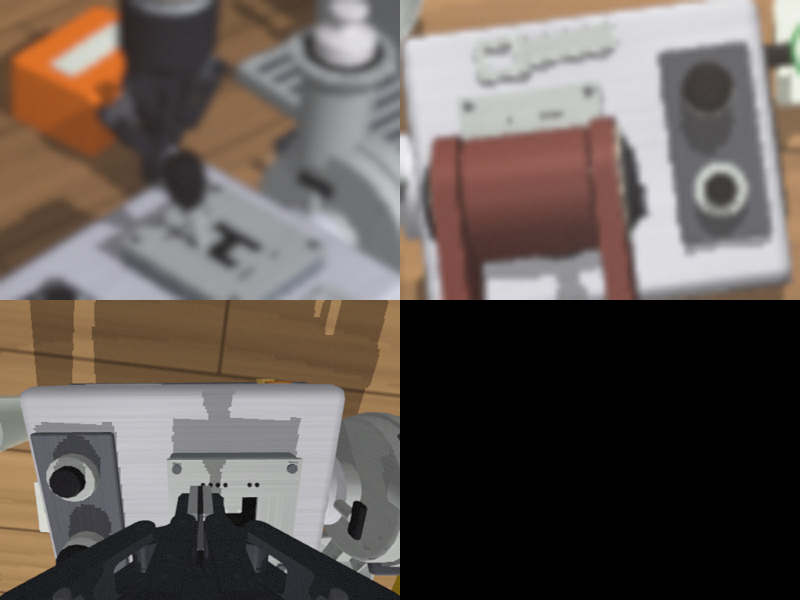

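Request:
play_rows --moves '[{"x":0.3,"y":0.03,"z":0,"turn":0,"jaw":0},{"x":0.3,"y":0.03,"z":0,"turn":0,"jaw":0},{"x":0.3,"y":0.03,"z":0,"turn":0,"jaw":0},{"x":0.3,"y":0.03,"z":0,"turn":0,"jaw":0}]'

```text
t: 5.0
tool_pos: [0.5156, 0.1299, 0.2373]
tool_rot: [-1.569, -0.086, 0.086]
contact_force: [-2.8, -0.7, 1.9]
opening: -0.0
```

Request:
play_rows --moves '[{"x":0.3,"y":0.03,"z":0,"turn":0,"jaw":0},{"x":0.3,"y":0.03,"z":0,"turn":0,"jaw":0},{"x":0.2,"y":0.03,"z":0,"turn":0,"jaw":0}]'

```text
t: 5.25
tool_pos: [0.5237, 0.1307, 0.2373]
tool_rot: [-1.569, -0.086, 0.086]
contact_force: [-2.8, -1.6, 1.0]
opening: -0.0
```

```bash
cat > kn.py <<'E'
from h import *
im=eyes.get_image("scene")
for r in regions_of("scene","knob")[:2]:
    m=r["pixels"];ys,xs=np.nonzero(m)
    if len(xs)==0: continue
    print("region",round(r["score"],2),r["point"],xs.min(),xs.max(),ys.min(),ys.max())
    for z in (.258,):
        P=atz(im,((xs.min()+xs.max())/2,(ys.min()+ys.max())/2),z)
        c,sn=np.cos(.1099),np.sin(.1099);d=P[:2]-[.5545,.1195]
        print(" knob rel gate",(c*d[0]+sn*d[1])*1e3,(-sn*d[0]+c*d[1])*1e3-45)
for r in pinpoint("scene","knob")[:2]:
    P=atz(im,r["point"],.26);d=P[:2]-[.5545,.1195];print("pin",round(r["score"],2),np.round(r["point"],1),(c*d[0]+sn*d[1])*1e3,(-sn*d[0]+c*d[1])*1e3-45)
E
python3 look.py a3; python3 kn.py
```

```text
tcp rel gate mm: -29.4 -30.4 z 237.3 F [-2.79 -1.58  1.03] t 5.25
region 0.63 [291.4, 146.9] 286 296 140 163
 knob rel gate 14.93732099038921 -49.358328355902785
pin 0.44 [290.1 143.8] -11.43252297656626 -24.19522794671752
```

View pics/a3.png

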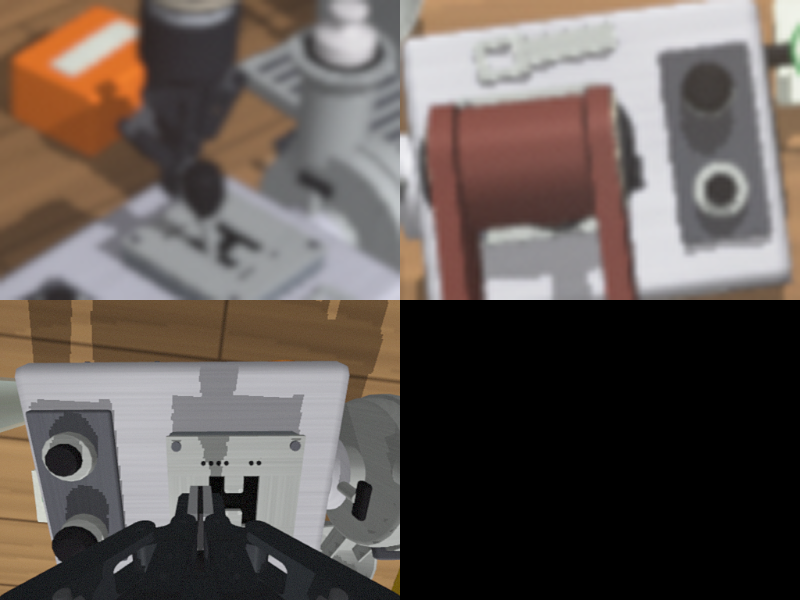

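```bash
cat > pk.py <<'E'
from h import *
im=eyes.get_image("scene");c,s=np.cos(.1099),np.sin(.1099)
for sel in (-.21,0,.21):
  for a in (-.28,-.14,-.06,0,.06,.14,.28):
    x=.145*np.sin(a);y=.145*np.sin(sel)*1.0;z=.1175+np.sqrt(.145**2-x*x-y*y);y+=.045
    u=proj(im,(.5545+c*x-s*y,.1195+s*x+c*y,z)); print(sel,a,u.round(1),((u-[240,100])*4).round(0))
i=im["img"][100:175,240:340,::-1];cv2.imwrite("pics/kz.png",cv2.resize(i,(800,600),interpolation=cv2.INTER_CUBIC))
E
python3 pk.py
```

```text
-0.21 -0.28 [281.8 142.3] [167. 169.]
-0.21 -0.14 [286.6 143.9] [187. 176.]
-0.21 -0.06 [289.4 145.2] [198. 181.]
-0.21 0 [291.6 146.4] [206. 186.]
-0.21 0.06 [293.7 147.7] [215. 191.]
-0.21 0.14 [296.5 149.7] [226. 199.]
-0.21 0.28 [301.3 153.7] [245. 215.]
0 -0.28 [288.4 137.5] [194. 150.]
0 -0.14 [293.2 139.1] [213. 156.]
0 -0.06 [296.  140.4] [224. 162.]
0 0 [298.1 141.5] [233. 166.]
0 0.06 [300.2 142.8] [241. 171.]
0 0.14 [303.1 144.7] [252. 179.]
0 0.28 [307.9 148.6] [271. 194.]
0.21 -0.28 [294.7 134.5] [219. 138.]
0.21 -0.14 [299.5 136. ] [238. 144.]
0.21 -0.06 [302.3 137.3] [249. 149.]
0.21 0 [304.4 138.4] [258. 154.]
0.21 0.06 [306.5 139.6] [266. 159.]
0.21 0.14 [309.3 141.5] [277. 166.]
0.21 0.28 [314.1 145.4] [296. 182.]
```

View pics/kz.png

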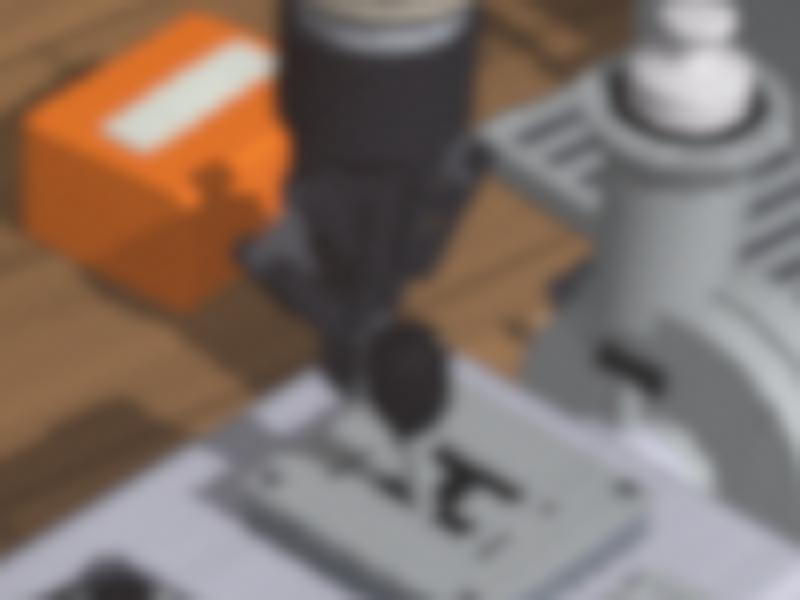

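Request:
play_rows --moves '[{"x":-1.5,"y":-0.17,"z":0,"turn":0,"jaw":0},{"x":-1.5,"y":-0.17,"z":0,"turn":0,"jaw":0},{"x":0.25,"y":-2.3,"z":0,"turn":0,"jaw":0},{"x":0.25,"y":-2.3,"z":0,"turn":0,"jaw":0},{"x":2,"y":0.22,"z":0,"turn":0,"jaw":0},{"x":2,"y":0.22,"z":0,"turn":0,"jaw":0},{"x":1.9,"y":0.2,"z":0,"turn":0,"jaw":0},{"x":0,"y":0,"z":0,"turn":0,"jaw":0}]'

```text
t: 6.27
tool_pos: [0.5595, 0.0876, 0.237]
tool_rot: [-1.569, -0.087, 0.084]
contact_force: [-0.7, 0.3, 0.3]
opening: -0.0001
```

```bash
python3 look.py a4
```

```text
tcp rel gate mm: 1.5 -77.2 z 237.0 F [-0.67  0.26  0.32] t 6.2667
```

View pics/a4.png

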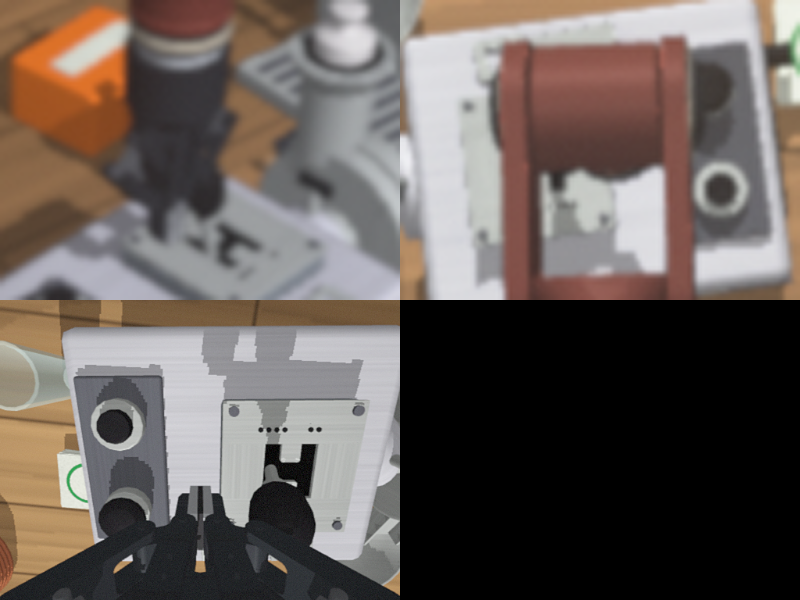

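Request:
play_rows --moves '[{"x":-0.11,"y":1,"z":0,"turn":0,"jaw":0},{"x":-0.03,"y":0.3,"z":0,"turn":0,"jaw":0},{"x":-0.03,"y":0.3,"z":0,"turn":0,"jaw":0},{"x":-0.03,"y":0.3,"z":0,"turn":0,"jaw":0},{"x":-0.03,"y":0.3,"z":0,"turn":0,"jaw":0}]'

```text
t: 6.83
tool_pos: [0.5554, 0.1099, 0.2396]
tool_rot: [-1.57, -0.089, 0.084]
contact_force: [-1.2, -3.6, 8.8]
opening: 0.0003
```

Request:
play_rows --moves '[{"x":-0.03,"y":0.3,"z":0,"turn":0,"jaw":0},{"x":-0.03,"y":0.3,"z":0,"turn":0,"jaw":0},{"x":-0.03,"y":0.3,"z":0,"turn":0,"jaw":0}]'

```text
t: 7.08
tool_pos: [0.555, 0.1189, 0.2409]
tool_rot: [-1.57, -0.09, 0.083]
contact_force: [-2.0, -3.5, 10.9]
opening: -0.0
```

```bash
python3 look.py a5
```

```text
tcp rel gate mm: 0.5 -45.7 z 240.9 F [-2.   -3.49 10.87] t 7.0833
```

View pics/a5.png

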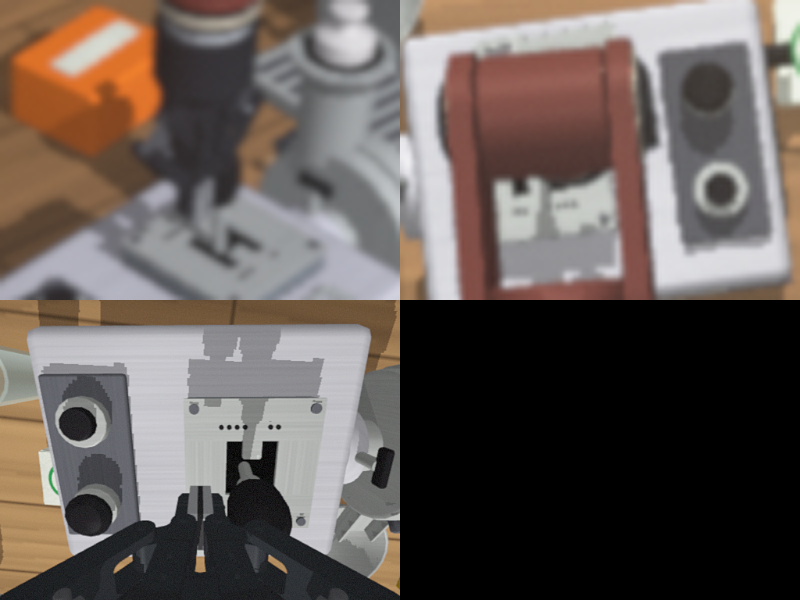

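Request:
play_rows --moves '[{"x":0.04,"y":-0.4,"z":0.5,"turn":0,"jaw":0},{"x":0,"y":0,"z":0.5,"turn":0,"jaw":0},{"x":-0.04,"y":0.3,"z":0,"turn":0,"jaw":0},{"x":-0.04,"y":0.3,"z":0,"turn":0,"jaw":0},{"x":0,"y":0,"z":0,"turn":0,"jaw":0}]'

```text
t: 7.65
tool_pos: [0.5534, 0.1212, 0.2469]
tool_rot: [-1.569, -0.086, 0.087]
contact_force: [0.9, 0.6, 0.6]
opening: -0.0003
```

Request:
play_rows --moves '[{"x":-0.03,"y":0.3,"z":0,"turn":0,"jaw":0},{"x":-0.03,"y":0.3,"z":0,"turn":0,"jaw":0},{"x":-0.03,"y":0.3,"z":0,"turn":0,"jaw":0}]'

```text
t: 7.9
tool_pos: [0.5526, 0.1299, 0.2471]
tool_rot: [-1.569, -0.086, 0.086]
contact_force: [-0.5, -1.8, 2.5]
opening: -0.0003
```

Request:
play_rows --moves '[{"x":-0.03,"y":0.3,"z":0,"turn":0,"jaw":0},{"x":-0.03,"y":0.3,"z":0,"turn":0,"jaw":0},{"x":-0.03,"y":0.3,"z":0,"turn":0,"jaw":0}]'

```text
t: 8.15
tool_pos: [0.5518, 0.1391, 0.2473]
tool_rot: [-1.569, -0.086, 0.086]
contact_force: [-0.6, -1.4, 1.1]
opening: 0.0002
```

```bash
python3 look.py a6
```

```text
tcp rel gate mm: -0.5 -25.2 z 247.3 F [-0.65 -1.37  1.06] t 8.15
```

View pics/a6.png

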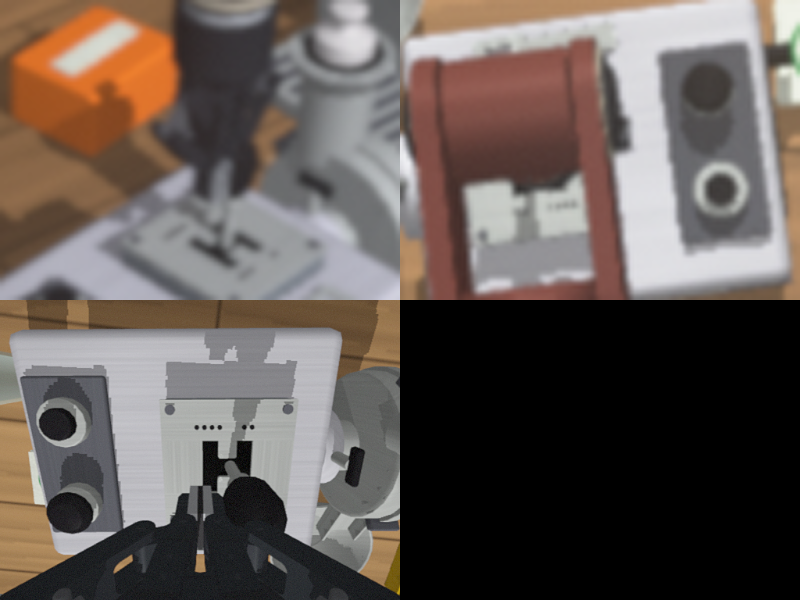

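Request:
play_rows --moves '[{"x":-0.03,"y":0.3,"z":0,"turn":0,"jaw":0},{"x":-0.03,"y":0.3,"z":0,"turn":0,"jaw":0},{"x":-0.03,"y":0.3,"z":0,"turn":0,"jaw":0}]'

```text
t: 8.55
tool_pos: [0.5509, 0.1478, 0.2473]
tool_rot: [-1.569, -0.086, 0.086]
contact_force: [0.7, -1.9, 0.2]
opening: 0.0002
```

Request:
play_rows --moves '[{"x":-0.03,"y":0.3,"z":0,"turn":0,"jaw":0},{"x":-0.03,"y":0.3,"z":0,"turn":0,"jaw":0}]'

```text
t: 8.72
tool_pos: [0.5503, 0.154, 0.2473]
tool_rot: [-1.569, -0.086, 0.086]
contact_force: [-0.3, -1.3, 1.1]
opening: -0.0001
```

Request:
play_rows --moves '[{"x":-0.02,"y":0.2,"z":0,"turn":0,"jaw":0},{"x":-0.02,"y":0.2,"z":0,"turn":0,"jaw":0}]'

```text
t: 8.88
tool_pos: [0.5498, 0.158, 0.2471]
tool_rot: [-1.569, -0.086, 0.087]
contact_force: [-0.4, -1.3, -0.3]
opening: 0.0
```

```bash
python3 look.py a7
```

```text
tcp rel gate mm: -0.5 -6.2 z 247.1 F [-0.41 -1.25 -0.27] t 8.8833
```

View pics/a7.png

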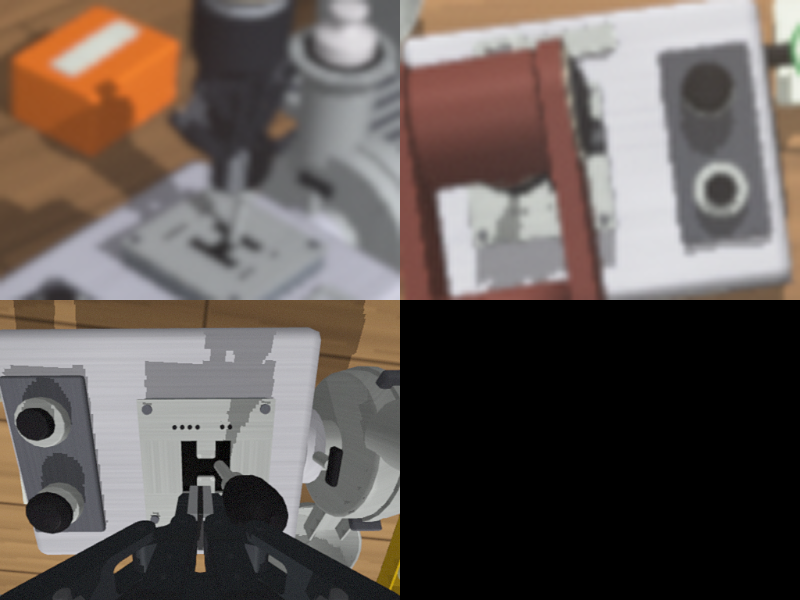

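Request:
play_rows --moves '[{"x":-0.02,"y":0.2,"z":0,"turn":0,"jaw":0},{"x":0,"y":0.1,"z":0,"turn":0,"jaw":0}]'

```text
t: 9.2
tool_pos: [0.5496, 0.1607, 0.247]
tool_rot: [-1.569, -0.086, 0.086]
contact_force: [-0.2, -1.8, -1.2]
opening: -0.0005
```

Request:
play_rows --moves '[{"x":-0.02,"y":0.15,"z":0,"turn":0,"jaw":0},{"x":0,"y":0,"z":0,"turn":0,"jaw":0}]'

```text
t: 9.37
tool_pos: [0.5495, 0.1624, 0.2471]
tool_rot: [-1.569, -0.086, 0.087]
contact_force: [0.4, -0.1, -0.8]
opening: 0.0001
```

```bash
python3 look.py a8; python3 - <<'E'
from h import *
w=eyes.get_image("wrist")["img"][:,:,::-1];cv2.imwrite("pics/a8w.png",cv2.resize(w[160:310,200:400],(800,600),interpolation=cv2.INTER_CUBIC))
E
```

```text
tcp rel gate mm: -0.3 -1.8 z 247.1 F [ 0.37 -0.08 -0.8 ] t 9.3667
```

View pics/a8w.png

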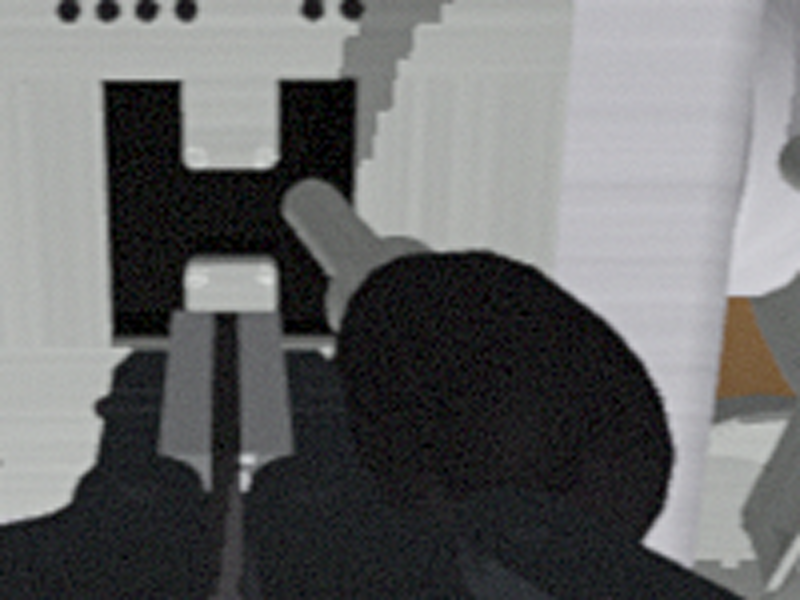

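Request:
play_rows --moves '[{"x":0.11,"y":-1,"z":0,"turn":0,"jaw":0},{"x":-2.2,"y":-0.25,"z":0,"turn":0,"jaw":0},{"x":-2.3,"y":-0.25,"z":0,"turn":0,"jaw":0},{"x":-0.22,"y":2,"z":-0.3,"turn":0,"jaw":0},{"x":-0.22,"y":2.1,"z":-0.3,"turn":0,"jaw":0},{"x":0,"y":0,"z":0,"turn":0,"jaw":0}]'

```text
t: 10.07
tool_pos: [0.5005, 0.19, 0.2411]
tool_rot: [-1.567, -0.088, 0.088]
contact_force: [-0.2, -0.2, -0.1]
opening: -0.0005
```

```bash
python3 look.py a9
```

```text
tcp rel gate mm: -46.0 31.0 z 241.1 F [-0.18 -0.17 -0.13] t 10.0667
```

View pics/a9.png

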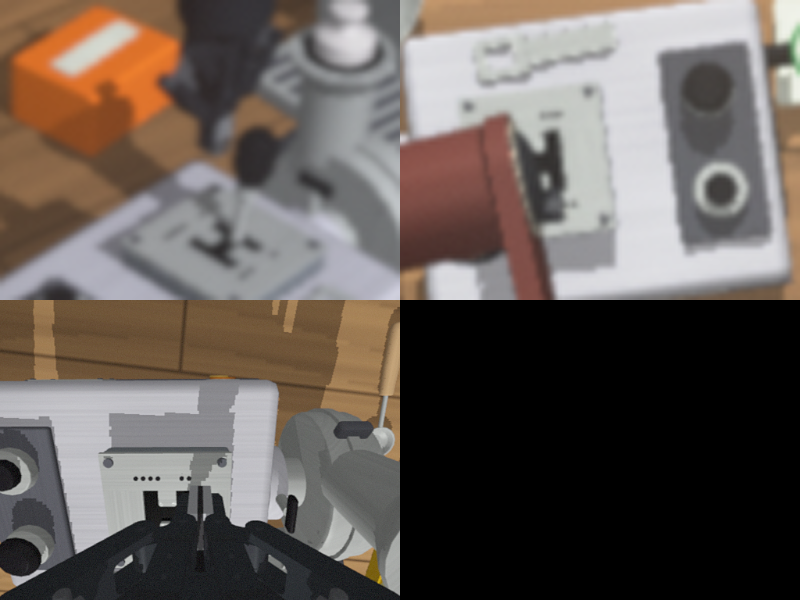

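Request:
play_rows --moves '[{"x":1,"y":0.08,"z":0,"turn":0,"jaw":0},{"x":0.3,"y":0.03,"z":0,"turn":0,"jaw":0},{"x":0.3,"y":0.03,"z":0,"turn":0,"jaw":0},{"x":0.3,"y":0.03,"z":0,"turn":0,"jaw":0},{"x":0.3,"y":0.03,"z":0,"turn":0,"jaw":0}]'

```text
t: 10.63
tool_pos: [0.5235, 0.1899, 0.2415]
tool_rot: [-1.569, -0.085, 0.086]
contact_force: [-3.2, -0.3, 2.7]
opening: 0.0002
```

Request:
play_rows --moves '[{"x":0.3,"y":0.03,"z":0,"turn":0,"jaw":0},{"x":0.3,"y":0.03,"z":0,"turn":0,"jaw":0},{"x":0.3,"y":0.03,"z":0,"turn":0,"jaw":0}]'

```text
t: 10.88
tool_pos: [0.5325, 0.1911, 0.2413]
tool_rot: [-1.569, -0.086, 0.086]
contact_force: [-2.5, -0.0, 2.0]
opening: 0.0001
```

Request:
play_rows --moves '[{"x":0.3,"y":0.03,"z":0,"turn":0,"jaw":0},{"x":0.3,"y":0.03,"z":0,"turn":0,"jaw":0},{"x":0.3,"y":0.03,"z":0,"turn":0,"jaw":0}]'

```text
t: 11.13
tool_pos: [0.5415, 0.1921, 0.2412]
tool_rot: [-1.569, -0.086, 0.086]
contact_force: [-2.0, 0.3, 1.9]
opening: 0.0002
```

```bash
python3 look.py a10
```

```text
tcp rel gate mm: -5.0 28.6 z 241.2 F [-1.97  0.32  1.91] t 11.1333
```

View pics/a10.png

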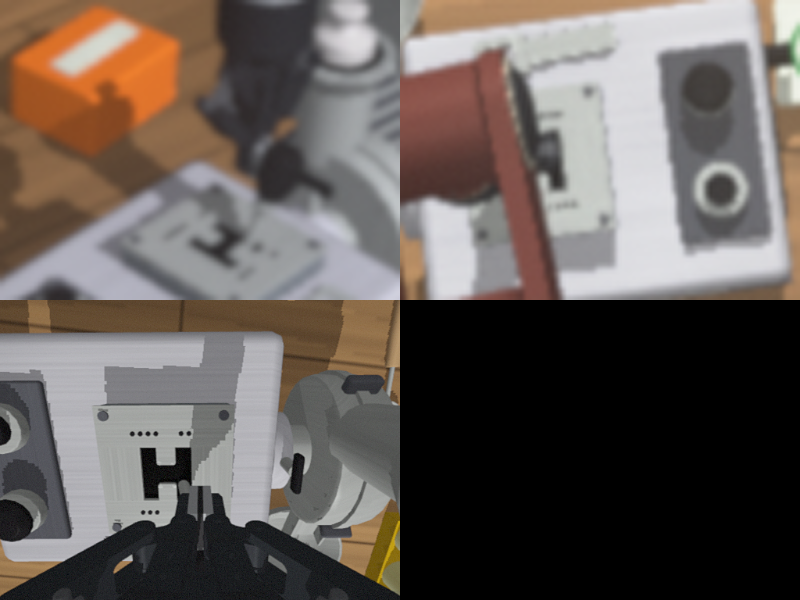

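Going well; about 16 mm to home.

Request:
play_rows --moves '[{"x":0.3,"y":0.03,"z":0,"turn":0,"jaw":0},{"x":0.3,"y":0.03,"z":0,"turn":0,"jaw":0},{"x":0.3,"y":0.03,"z":0,"turn":0,"jaw":0}]'

```text
t: 11.53
tool_pos: [0.5501, 0.1929, 0.2407]
tool_rot: [-1.569, -0.085, 0.087]
contact_force: [-3.2, 0.1, -1.4]
opening: -0.0002
```

Request:
play_rows --moves '[{"x":0.2,"y":0.02,"z":0,"turn":0,"jaw":0},{"x":0.15,"y":0.02,"z":0,"turn":0,"jaw":0}]'

```text
t: 11.7
tool_pos: [0.5536, 0.1933, 0.2404]
tool_rot: [-1.569, -0.085, 0.088]
contact_force: [-3.5, -0.8, -1.9]
opening: 0.0002
```

Request:
play_rows --moves '[{"x":0.1,"y":0.01,"z":0,"turn":0,"jaw":0},{"x":0,"y":0,"z":0,"turn":0,"jaw":0}]'

```text
t: 11.87
tool_pos: [0.5543, 0.1934, 0.2403]
tool_rot: [-1.569, -0.084, 0.088]
contact_force: [-4.4, -0.1, -3.1]
opening: -0.0003
```

Request:
play_rows --moves '[{"x":0.1,"y":0.01,"z":0,"turn":0,"jaw":0}]'

```text
t: 11.95
tool_pos: [0.5548, 0.1934, 0.2403]
tool_rot: [-1.57, -0.084, 0.089]
contact_force: [-6.1, -0.8, -3.4]
opening: -0.0004
```

```bash
python3 look.py a11;python3 pk.py >/dev/null
```

```text
tcp rel gate mm: 8.4 28.4 z 240.3 F [-6.12 -0.83 -3.38] t 11.95
```

View pics/kz.png

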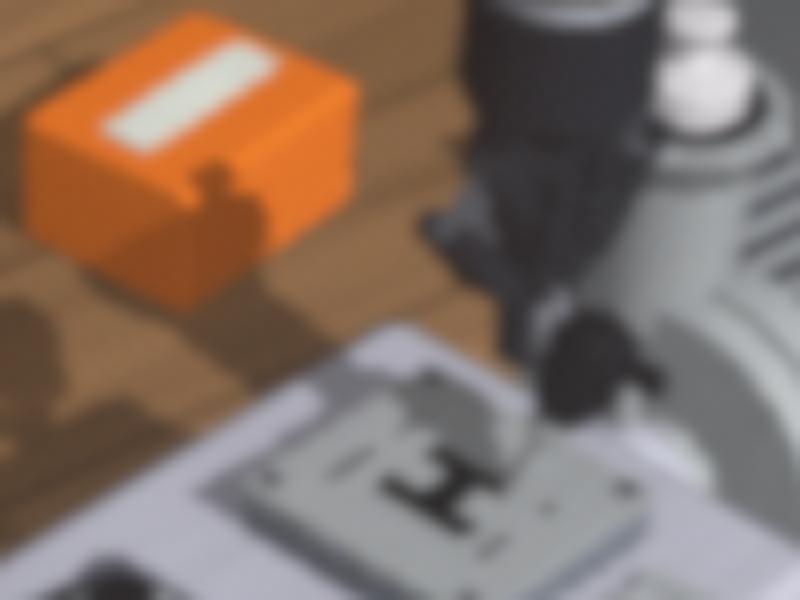

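Request:
play_rows --moves '[{"x":0.05,"y":0,"z":0,"turn":0,"jaw":0},{"x":0,"y":0,"z":0,"turn":0,"jaw":0}]'

```text
t: 12.32
tool_pos: [0.555, 0.1934, 0.2403]
tool_rot: [-1.569, -0.083, 0.089]
contact_force: [-5.8, -0.7, -3.4]
opening: 0.0001
```

Request:
play_rows --moves '[{"x":-1,"y":-0.1,"z":0,"turn":0,"jaw":0},{"x":-2,"y":-0.2,"z":0,"turn":0,"jaw":0},{"x":-3,"y":-0.3,"z":1,"turn":0,"jaw":0},{"x":-3,"y":-1.5,"z":2,"turn":0,"jaw":0},{"x":-2,"y":-3,"z":2,"turn":0,"jaw":0},{"x":0,"y":-4,"z":1,"turn":0,"jaw":0},{"x":0,"y":-4,"z":0,"turn":0,"jaw":0},{"x":0,"y":0,"z":0,"turn":0,"jaw":0}]'

```text
t: 12.98
tool_pos: [0.4473, 0.0572, 0.3044]
tool_rot: [-1.573, -0.087, 0.074]
contact_force: [-0.4, 0.2, -1.0]
opening: 0.0003
```

```bash
python3 look.py a12;python3 pk.py >/dev/null; python3 kn.py; python3 - <<'E'
from h import *
w=eyes.get_image("top");cv2.imwrite("pics/a12t.png",cv2.resize(w["img"][150:225,180:280,::-1],(800,600),interpolation=cv2.INTER_CUBIC))
c,s=np.cos(.1099),np.sin(.1099)
for a in (.2,.24,.28):
    x=.145*np.sin(a);y=.145*np.sin(.21);z=.1175+np.sqrt(.145**2-x*x-y*y);y+=.045
    u=proj(w,(.5545+c*x-s*y,.1195+s*x+c*y,z)); print(a,((u-[180,150])*8).round(0))
E
```

```text
tcp rel gate mm: -113.4 -95.1 z 304.4 F [-0.37  0.19 -1.01] t 12.9833
region 0.74 [312.9, 143.2] 305 320 138 159
 knob rel gate 50.40708095062323 9.496748406125555
pin 0.63 [313.4 143.3] 36.71843084351474 29.90196875025171
0.2 [166. 243.]
0.24 [165. 229.]
0.28 [164. 215.]
```

View pics/kz.png

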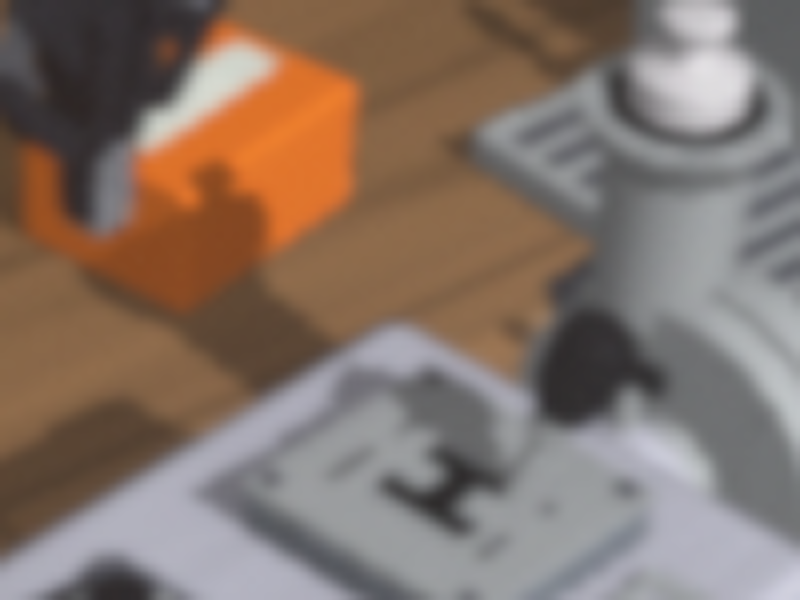

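View pics/a12t.png

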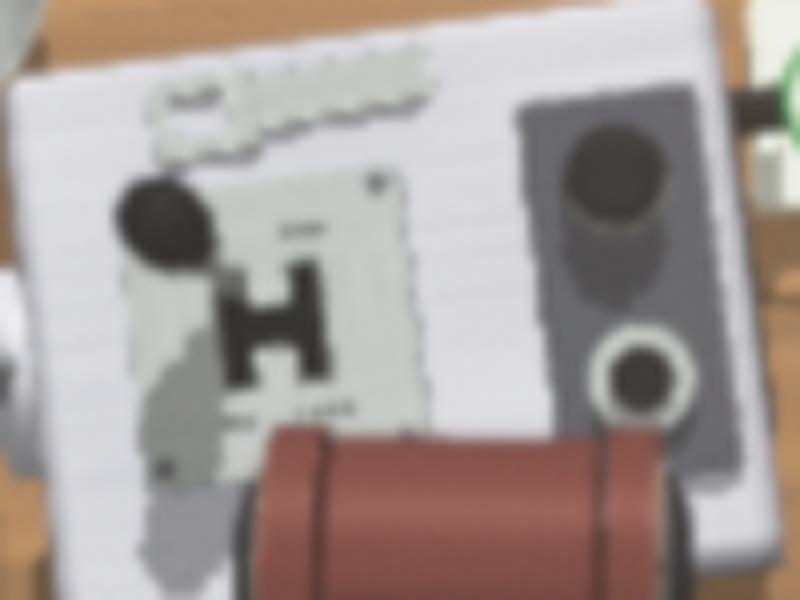

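View pics/a12.png

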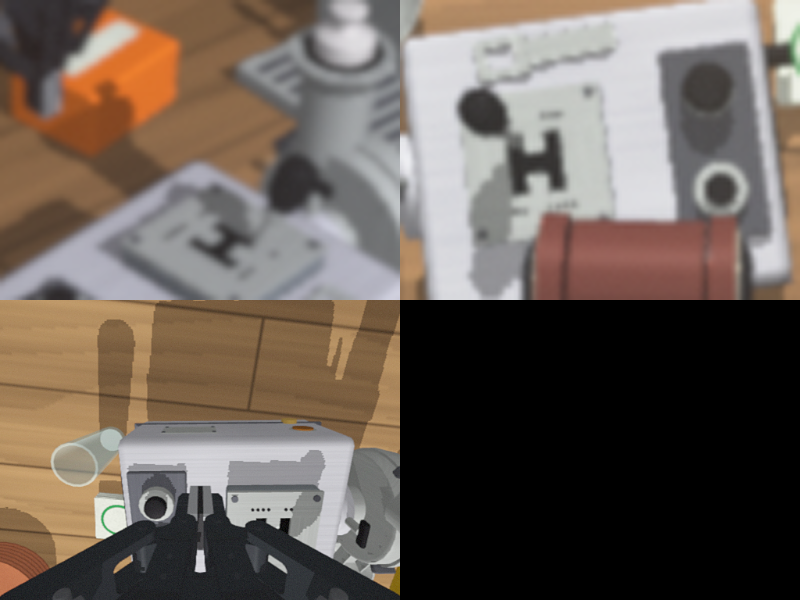

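```bash
python3 - <<'E'
from h import *
np.set_printoptions(precision=4,suppress=True)
def blob(cam,guess,scale,r):
    im=eyes.get_image(cam);g=cv2.cvtColor(im["img"],cv2.COLOR_RGB2GRAY).astype(float)
    x0,y0=int(guess[0]-r),int(guess[1]-r);P=g[y0:y0+2*r+1,x0:x0+2*r+1]
    m=(P<scale).astype(np.uint8);n,l,st,c=cv2.connectedComponentsWithStats(m)
    k=l[r,r];print(cam,"label",k,st[k],c[k]+[x0,y0]);return im,c[k]+[x0,y0]
ti,tp=blob("top",(180+641/8,150+379/8),95,6)
wi,wp=blob("wrist",(155*512/400,(507-300)*384/300),60,24)
print(atz(ti,tp,.195),atz(wi,wp,.195),tri([ray(ti,tp),ray(wi,wp)]))
cv2.imwrite("pics/w5.png",cv2.resize(wi["img"][200:350,120:320,::-1],(800,600)))
E
```

```text
top label 1 [ 3  3  7  7 41] [259.7561 197.    ]
wrist label 1 [  0  13  36  36 765] [193.2941 270.2418]
[0.5252 0.0166 0.195 ] [0.5261 0.0137 0.195 ] [0.5246 0.0154 0.198 ]
```

View pics/w5.png

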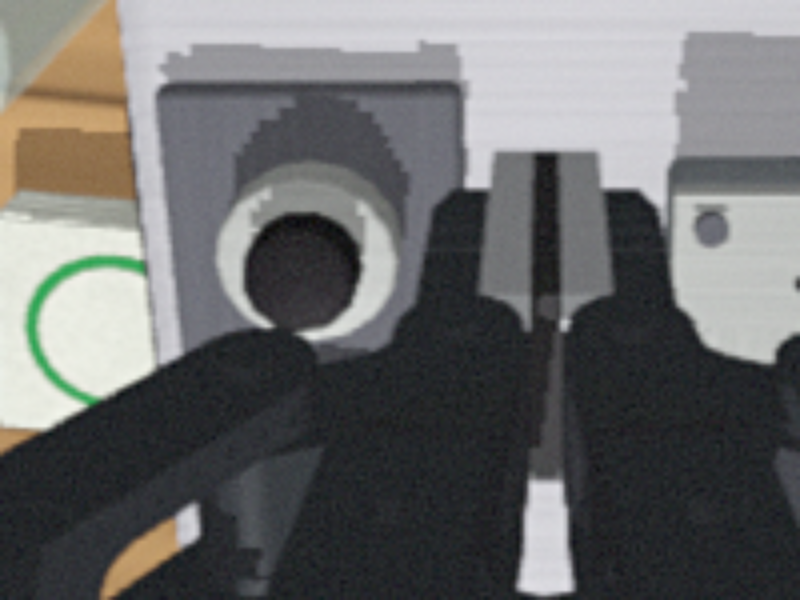

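Request:
play_rows --moves '[{"x":2,"y":-1,"z":0,"turn":0,"jaw":0},{"x":2,"y":-1,"z":0,"turn":0,"jaw":0},{"x":2,"y":-1,"z":-2,"turn":0,"jaw":0},{"x":1.8,"y":-1.2,"z":-2,"turn":0,"jaw":0},{"x":0,"y":0,"z":-2,"turn":0,"jaw":0},{"x":0,"y":0,"z":-2,"turn":0,"jaw":0},{"x":0,"y":0,"z":0,"turn":0,"jaw":0},{"x":0,"y":0,"z":0,"turn":0,"jaw":0}]'

```text
t: 14.15
tool_pos: [0.5235, 0.021, 0.2199]
tool_rot: [-1.569, -0.084, 0.089]
contact_force: [-1.1, -0.5, 0.4]
opening: 0.0001
```

```bash
python3 look.py b1
```

```text
tcp rel gate mm: -41.6 -139.5 z 219.9 F [-1.11 -0.46  0.44] t 14.15
```

View pics/b1.png

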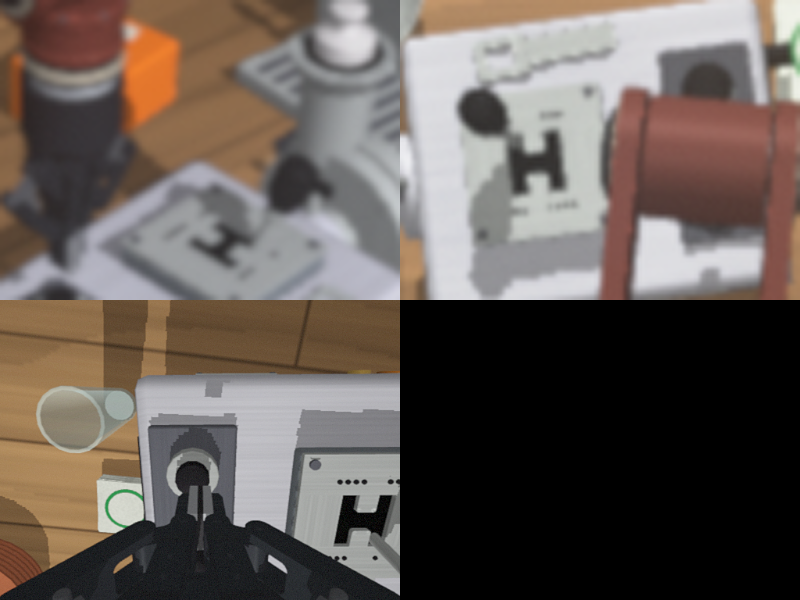

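Request:
play_rows --moves '[{"x":0.15,"y":-0.55,"z":-0.8,"turn":0,"jaw":0},{"x":0,"y":0,"z":-0.8,"turn":0,"jaw":0},{"x":0,"y":0,"z":-0.4,"turn":0,"jaw":0},{"x":0,"y":0,"z":0,"turn":0,"jaw":0}]'

```text
t: 14.63
tool_pos: [0.5248, 0.015, 0.1996]
tool_rot: [-1.569, -0.084, 0.088]
contact_force: [0.4, -0.2, 0.0]
opening: 0.0002
```

Request:
play_rows --moves '[{"x":0,"y":0,"z":-0.3,"turn":0,"jaw":0},{"x":0,"y":0,"z":-0.2,"turn":0,"jaw":0},{"x":0,"y":0,"z":-0.1,"turn":0,"jaw":0}]'

```text
t: 14.88
tool_pos: [0.5257, 0.0151, 0.195]
tool_rot: [-1.569, -0.086, 0.086]
contact_force: [-0.8, 0.1, 1.1]
opening: -0.0005
```

Request:
play_rows --moves '[{"x":0,"y":0,"z":-0.15,"turn":0,"jaw":0},{"x":0,"y":0,"z":-0.15,"turn":0,"jaw":0}]'

```text
t: 15.05
tool_pos: [0.5258, 0.015, 0.1927]
tool_rot: [-1.569, -0.086, 0.086]
contact_force: [-3.0, -0.1, 2.7]
opening: 0.0002
```

Request:
play_rows --moves '[{"x":0,"y":0,"z":-0.15,"turn":0,"jaw":0},{"x":0,"y":0,"z":-0.15,"turn":0,"jaw":0},{"x":0,"y":0,"z":0,"turn":0,"jaw":0}]'

```text
t: 15.3
tool_pos: [0.5258, 0.0151, 0.1896]
tool_rot: [-1.569, -0.086, 0.086]
contact_force: [-3.1, -0.5, 4.3]
opening: 0.0002
```

Request:
play_rows --moves '[{"x":0,"y":0,"z":-0.15,"turn":0,"jaw":0},{"x":0,"y":0,"z":0,"turn":0,"jaw":0}]'

```text
t: 15.47
tool_pos: [0.5259, 0.015, 0.189]
tool_rot: [-1.569, -0.087, 0.086]
contact_force: [-5.6, -0.0, 8.7]
opening: -0.0003
```

Request:
play_rows --moves '[{"x":0,"y":0,"z":-0.15,"turn":0,"jaw":0},{"x":0,"y":0,"z":0,"turn":0,"jaw":0}]'

```text
t: 15.63
tool_pos: [0.526, 0.015, 0.1889]
tool_rot: [-1.569, -0.087, 0.086]
contact_force: [-7.4, 0.5, 13.4]
opening: -0.0003
```

Request:
play_rows --moves '[{"x":0,"y":0,"z":0.5,"turn":0,"jaw":0},{"x":0,"y":0,"z":1,"turn":0,"jaw":0},{"x":0,"y":0,"z":2.5,"turn":0,"jaw":0},{"x":-1,"y":0,"z":3,"turn":0,"jaw":0},{"x":-3,"y":0,"z":2,"turn":0,"jaw":0},{"x":-3.5,"y":0,"z":1,"turn":0,"jaw":0},{"x":-3.5,"y":0,"z":0,"turn":0,"jaw":0},{"x":0,"y":0,"z":0,"turn":0,"jaw":0}]'

```text
t: 16.3
tool_pos: [0.4125, 0.0153, 0.2873]
tool_rot: [-1.57, -0.088, 0.084]
contact_force: [1.0, -0.7, -0.4]
opening: 0.0002
```

```bash
python3 look.py b2;  python3 - <<'E'
from h import *
o=[cv2.resize(eyes.get_image(c)["img"][:,:,::-1],(400,300)) for c in("scene","top")]
w=eyes.get_image("top")["img"][:,:,::-1];z=cv2.resize(w[150:225,180:280],(400,300),interpolation=cv2.INTER_CUBIC)
w=eyes.get_image("scene")["img"][:,:,::-1];z2=cv2.resize(w[125:200,240:340],(400,300),interpolation=cv2.INTER_CUBIC)
cv2.imwrite("pics/fin.png",np.vstack([np.hstack(o),np.hstack([z,z2])]))
E
```

```text
tcp rel gate mm: -152.6 -133.0 z 287.3 F [ 0.96 -0.73 -0.39] t 16.3
```

View pics/fin.png

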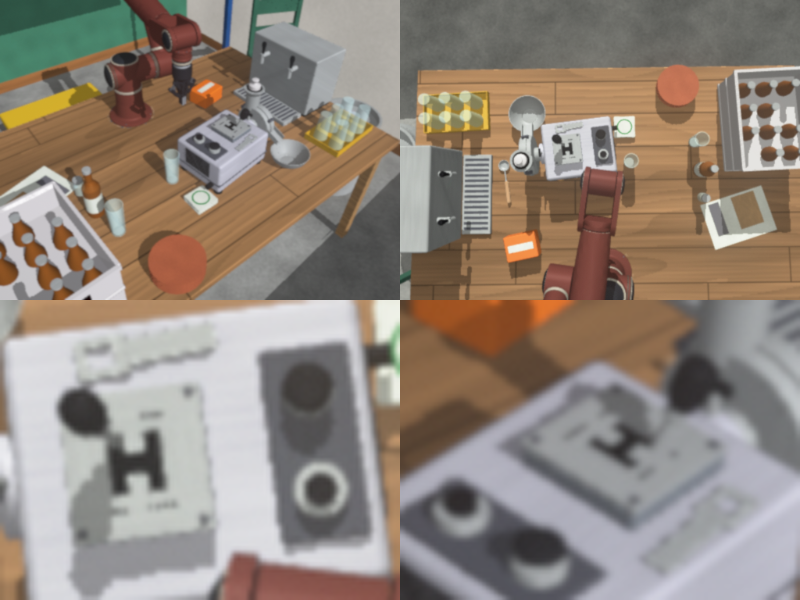

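View pics/b2.png

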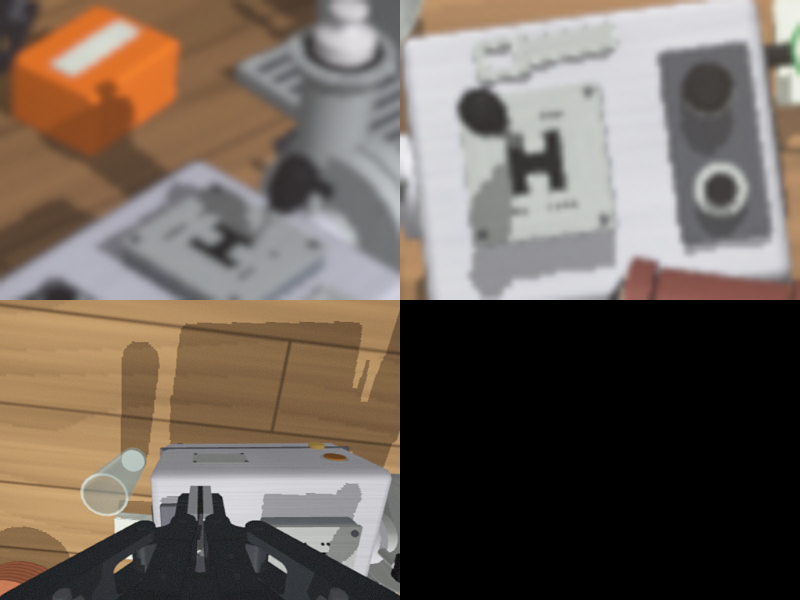

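```bash
python3 -c "
from station import finish_job
print(finish_job())"
```

```text
the job is handed in; nothing more can be done
None
```

The lever is in first gear, the start button has been pressed fully in, and the job is handed in. It took about 16 s of the 54 s. There was no verdict.

**What I did:** I used closed fingers only. I pushed the knob out of fourth into the cross channel, pushed it across to the attachment's lane, then pushed it away from the robot until it stopped. After that I pressed the start button and drew the hand back clear.

**Lever checks:**
- It stopped moving at about 6 N in the last push, where 2–4 N had been moving it.
- The pictures put it at a tilt of about 0.27–0.28 rad, on the slot's home position. It had not moved in the last picture.

**Start button checks:** Its top stopped at z = 0.189 m, which is 6 mm of travel. Force then rose to about 13 N, and the button sprang back when released.

**Other things:** In the last pictures the stop button, glass_a, the opener, the coasters and the other things look undisturbed.

**Two things did not go cleanly:**
- Early in the push across, the finger bore down on the knob with about 11 N. I backed off, raised the hand 1 cm, and finished that push at about 2 N.
- While pressing the start button there was a sideways force of up to about 7 N, which I did not explain.

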